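Refit the jam-release knob of a copier feed drive

TASK

Fit the jam-release knob back into the copier's feed drive: lift it out of the drilled wooden block and lower its shaft into the bore of the big gear, pressing only lightly and turning it until the two flats on the shaft find the matching flats of the bore, then slide it fully home, without forcing, until the knob's disc sits on the gear's hub. Then turn gear and knob together until the knob's grip bar lies in line with the long edges of the drive's frame, and let go; leave the other two parts standing in the block.

Things in the scene. Friction and masses are not known exactly. Their poses are not given: they have to be found in the camera images.
- release_knob: jam-release knob, loose, about 90 g, upright in one of the block's three holes, disc on the block's top: black disc 52 mm across, 5 mm thick, with a grip bar on top and a steel shaft pointing down (-z). Origin: on the shaft's axis at the disc's underside (the shoulder that seats). Own x runs along the bar, at the start within 25 degrees of the block's long direction
- knob_grip (a point): middle of the knob's grip bar, on the axis 28 mm above the disc's underside. The bar is 46 mm long (knob's x), 14 mm wide (y), straight-sided, and rises to 38 mm above the disc's underside (33 mm above the disc's top)
- shaft_tip (a point): lower end of the knob's shaft, on the axis, 36 mm below the disc's underside. From the disc down: 22 mm of 14 mm round bar with two flats 9 mm apart (facing the knob's +y and -y: the profile's long way runs along the bar), the last 3 mm tapering to 0.9 mm less as a lead-in; then a round 8 mm pilot, 14 mm long
- drive_unit: feed drive, fixed: folded steel frame, top plate 210 mm long (own y) by 130 mm (own x), its top 45 mm above the bench. Origin: on the bench under the plate's middle; z up. On it one big white gear, 76 mm across, held by a friction clutch: it stays put under a light touch, turns either way without end at about 0.05 N m. Its angle differs every time and is not reported
- bore (a point): mouth of the gear's bore: on the gear's axis (35 mm from the plate's middle towards -y), level with the hub's top, 69 mm above the bench; nothing else there is higher. Fixed to the frame, not to the gear. The bore runs through the 20 mm tall hub: 15.4 mm the long way, 10.4 mm across its two flats, alike after half a turn; below it the plate has a 13 mm hole for the pilot
- block: drilled block of pale wood, fixed: 66 x 245 mm (long along own y), 45 mm tall, three round 18 mm holes, 41 mm deep, in a row at y = -80, 0 and +80 mm. Origin: centre of its underside
- roller: rubber roller 31 mm across, rising 48 mm above the block, its journal in another hole of the block; leave it standing. Origin: on its axis at the block's top
- pinion: small grey gear 42 mm across with a short pin, rising 26 mm above the block, in the third hole; leave it standing. Origin: on its axis at the block's top
Things that resemble listed ones, but are neither listed nor needed, are in the scene too. Leave any red look-alike of the release_knob alone. Leave any pink look-alike of the drive_unit alone.

How it is judged:
At the end, for the whole second after the job is handed in: The knob is released and at rest, upright, with its shaft through the gear's bore and its disc down on the hub (underside within 2.5 mm of the hub's top, axis within 3 mm of the bore's), and its grip bar is within 0.14 rad (8 degrees) of the direction of the frame's long edges, either way round (z of release_knob in the frame of bore between -0.004 and 0.0025 m and horizontal distance between release_knob and bore below 0.003 m and angle between release_knob's own z axis and vertical below 0.06 rad and angle between the x axis of release_knob and the y axis of drive_unit, either way round below 0.14 rad and linear speed of release_knob below 0.02 m/s and angular speed of release_knob below 0.1 rad/s); the robot touches nothing.
It fails at once if the shaft is forced: knob and drive press on each other with more than 60 N (contact force between release_knob and drive_unit above 60 N).
It fails at once if the roller or the small gear in the block is shifted by more than 15 mm (distance of any of roller, pinion from where it was at the start of the episode above 0.015 m).
It also fails if it takes over 67 s, if anything falls off the work surface, if the arm or the gripper's body presses on something with over 40 N, if the wrist force passes 120 N, or if a joint passes its speed limit or range.

ROBOT

A 6-joint arm with a two-finger parallel gripper is mounted at the origin on the work surface. World frame = base frame: x ahead of the robot, y to its left, z up, the work surface at z = 0. Lengths are in m, angles in rad, forces in N, time in s.
With the tool pointing down it reaches from about 0.225 to 0.725 m from the base axis. Payload 3.1 kg.
Tool frame: the origin (TCP) lies midway between the tips of the shut fingers; the grasp point (between the pads) lies 19 mm behind it; z points along the fingers, x is the direction in which the jaws open and shut, and the axes are right-handed (so a half turn about z gives the same grasp; the last joint's range is limited). The gripper opens to 85 mm and grips with 20 to 120 N. Pads are 22 mm wide; open, the fingers measure 114 mm over their backs; the gripper's body (76 mm by 85 mm) begins 54 mm behind the grasp point. The pads swing forward as they close: fully open they stand 13 mm farther back than shut.
Start: joints at [-1.407, 0.048, 0.099, 1.622, 0, 1.443], TCP at [0.151, -0.503, 0.231] pointing down, gripper open.
Joint ranges: [-2.91, 2.91], [-0.99, 1.94], [-1.21, 1.42], [-2.12, 2.29], [-1.49, 1.47], [-3.14, 3.14]. Speed limits (rad/s): [2.79, 2.79, 3.14, 3.14, 3.14, 3.14].

INTERFACE

Orientations are given as [roll, pitch, yaw] about the fixed x, y, z axes, in that order (R = Rz(yaw) Ry(pitch) Rx(roll)).
In Python, from cell import env gives the robot as it stands.
- The arm moves only by the tool carry_out, never from a script. Its argument "deltas" is a list of rows, each a list of 6 numbers: the shift along the tool's x, y, z each as a share of 0.25 m, from -1 to 1, then the turn, a rotation vector about the tool's x, y, z each as a share of pi rad, from -1 to 1. In form: [[tx, ty, tz, rx, ry, rz], ...]. A call has 1 to 8 rows; each row shifts and turns the pose as measured when the row begins, along the tool's axes as they then stand; what a row does not reach is not made up. A row lasts 1/10 s, in which the tool goes at most 50 mm and 8.59 degrees, less where a joint would pass 70% of its speed; a pose out of reach is approached as far as the arm can. A call with a number of a shift or a turn outside -1 to 1 is refused whole. A call with a gripper value outside its range is refused whole. "claw" is the opening, from 0 (shut) to 1 (fully open), set as the call begins (left out, the last holds). The fingers move at their own pace and stop on an object; "force" is the grip in N (left out, the last holds). Time passes only in rows, so rows that do not move let the fingers close. It gives the time, the measured TCP pose, the force and the opening at its end, in the units of the state.
- env.read_state(): the state, without advancing time (a new reading comes with each control period).
- env.read_camera(name): name is "scene" or "side" or "wrist"; returns (picture, depth): 400x640x3 uint8, red, green, blue; 400x640 float32, m along the optical axis (not along the pixel's ray), 0 where there is no reading.
- env.get_calibration(name): a dict with "mtx" (3x3 intrinsics, pixels), "k1" (the pictures are not rectified: a ray, as slopes to the right and down, at radius r is drawn at 1 + k1 r^2 times it, then the intrinsics apply), "xyz" and "rotation" of the camera in the world. Camera axes: x right, y down, z forward; pixel columns grow to the right and rows downward; lengths in m; the calibration is good to about 2 mm. A picture is of the moment at which its call begins: read the wrist's pose just before it. get_calibration takes no time and is no camera call; for the wrist camera it gives the pose at the moment of the call.
- env.job_done(): hands the job in, once; it reports no verdict.
The state is a dict: "t": time; "joint_positions": joint angles; "qd": joint speeds; "tau": joint torques, N m; "position": TCP position; "eef_rot": TCP orientation; "ft_force": force on the tool from outside, world axes, zero at the start; "moment": the same for the moment, N m; "gripper_width": finger opening in m.
Only numpy, scipy, OpenCV 4.12 (cv2) and the standard library are available. Lean on these libraries where they do the work, as an engineer would, in place of code of your own. Each camera call takes 0.05 s, during which the arm holds its last target.

## Working session

There is one attempt and no reset: what is moved stays moved. The work goes in short steps, Python scripts to look and compute and a tool call to move; the robot and the scene stay as the last step left them, time stands still between calls to the robot, and variables do not carry over. Pictures are saved under pics/ and viewed, and the job is handed in when it is done.

Besides the shell and the picture viewer there is one more tool, called as a command line: name --pt "numbers of a row" for each row, then --argument value for the rest. carry_out: Moves the arm, as the interface text tells. Its arguments: {"type":"object","properties":{"deltas":{"type":"array"},"claw":{"type":"number"},"force":{"type":"number"}},"required":["deltas"]}

```bash
mkdir -p pics; ls; cat > h.py <<'E'
import numpy as np, cv2
from cell import env
def save(n,p): cv2.imwrite(f'pics/{n}.png', cv2.cvtColor(p,cv2.COLOR_RGB2BGR))
def rays(cal,uv):
    K=np.array(cal['mtx'],float); uv=np.atleast_2d(np.array(uv,float)); k=cal['k1']
    d=np.stack([(uv[:,0]-K[0,2])/K[0,0],(uv[:,1]-K[1,2])/K[1,1]],1); u=d.copy()
    for _ in range(30): u=d/(1+k*(u**2).sum(1,keepdims=True))
    R=np.array(cal['rotation'],float)
    return np.c_[u,np.ones(len(u))]@R.T, np.array(cal['xyz'],float)
def onplane(cal,uv,z):
    r,o=rays(cal,uv); s=(z-o[2])/r[:,2]; return o+r*s[:,None]
def atdepth(cal,uv,d):
    r,o=rays(cal,uv); return o+r*np.atleast_1d(d)[:,None]
def project(cal,P):
    P=np.atleast_2d(P); R=np.array(cal['rotation'],float); c=(P-np.array(cal['xyz']))@R
    u=c[:,:2]/c[:,2:]; u=u*(1+cal['k1']*(u**2).sum(1,keepdims=True)); K=np.array(cal['mtx'])
    return np.c_[u[:,0]*K[0,0]+K[0,2],u[:,1]*K[1,1]+K[1,2]]
E
python3 - <<'E'
from h import *
print(env.read_state())
for n in ['scene','side','wrist']:
    c=env.get_calibration(n); print(n,c)
    p,d=env.read_camera(n); save(n+'0',p); np.savez(f'{n}0.npz',p=p,d=d,**{k:np.array(v) for k,v in c.items()})
E
```

```text
pics
{'t': 0.0, 'joint_positions': array([-1.40680669e+00,  4.87405303e-02,  9.75729993e-02,  1.62200592e+00,
       -5.27264179e-06,  1.44302347e+00]), 'qd': array([ 0.00189969,  0.00126674,  0.00058511,  0.00117988, -0.00101882,
       -0.00017315]), 'tau': array([ 1.03247956e-03, -3.38783669e+01,  3.20014715e+01,  2.02225725e-02,
       -2.75290421e-05,  3.88959393e-06]), 'position': array([ 0.15090898, -0.50219419,  0.23011004]), 'eef_rot': array([-3.14129498e+00,  2.35841400e-03, -1.27903347e+00]), 'ft_force': array([-0.19120175, -0.15926264, -0.06447209]), 'moment': array([ 0.00254225, -0.02956315, -0.05238213]), 'gripper_width': 0.08522534009661197}
scene {'mtx': array([[481.73658105,   0.        , 317.99275551],
       [  0.        , 481.73658105, 203.22797556],
       [  0.        ,   0.        ,   1.        ]]), 'k1': -0.10521486294907427, 'xyz': array([ 1.21586508, -0.03040796,  0.99956539]), 'rotation': array([-2.41383195,  0.01383075,  1.50113994])}
side {'mtx': array([[432.26784625,   0.        , 327.88312415],
       [  0.        , 432.26784625, 198.2340724 ],
       [  0.        ,   0.        ,   1.        ]]), 'k1': 0.02301330790397383, 'xyz': array([ 0.17834549, -0.79693217,  0.77219497]), 'rotation': array([-2.2657112 ,  0.00696287, -0.2703235 ])}
wrist {'mtx': array([[330.93767281,   0.        , 316.7859014 ],
       [  0.        , 330.93767281, 198.10481197],
       [  0.        ,   0.        ,   1.        ]]), 'k1': 0.016838656444155848, 'xyz': array([ 0.2300067 , -0.47873964,  0.37243243]), 'rotation': array([ 2.81756653e+00,  1.39196448e-03, -1.27862628e+00])}
```

```bash
python3 - <<'E'
s=open('h.py').read()
s=s.replace("np.array(cal['rotation'],float)","Rm(cal['rotation'])").replace("def rays","from scipy.spatial.transform import Rotation as Ro\ndef Rm(v): return Ro.from_euler('xyz',np.array(v,float)).as_matrix()\ndef rays",1)
open('h.py','w').write(s)
E
```

```text
(no output)
```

View pics/scene0.png

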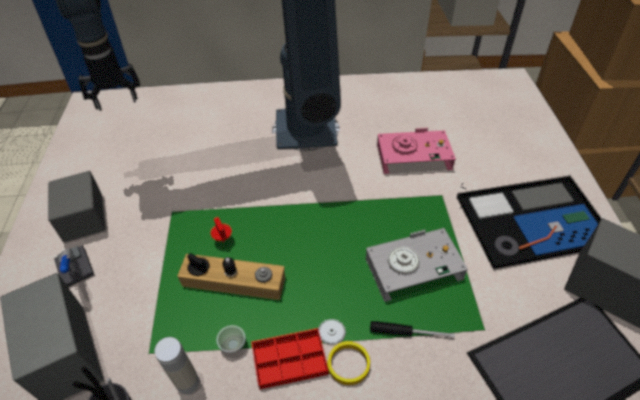

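View pics/side0.png

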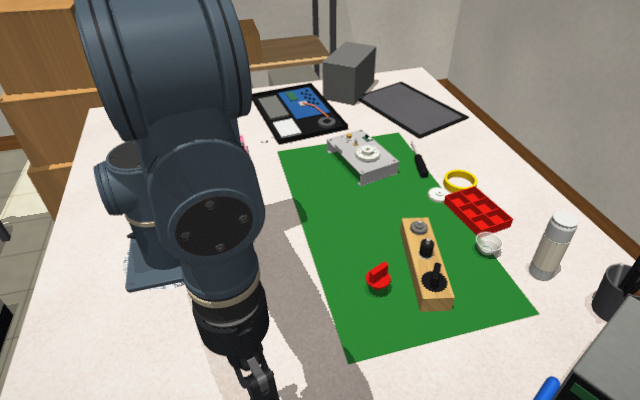

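View pics/wrist0.png

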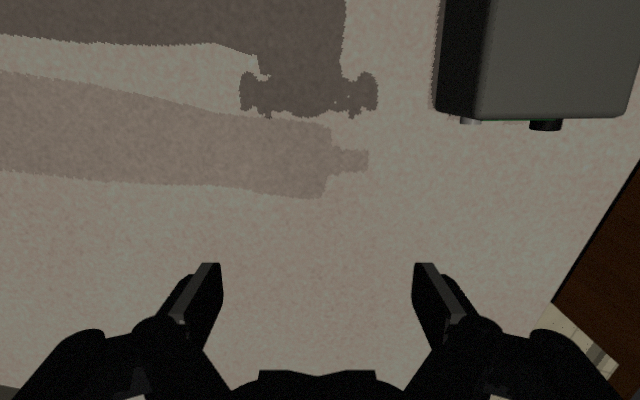

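Candidates for the knob are the black disc-with-bar in the block (scene 197,264; side 435,281), the black roller (scene 229,267; side 427,248) and the red look-alike (scene 221,232). For the drive there is the grey one (scene 415,262) and the pink one (scene 415,148). I choose the black disc with bar and the grey drive, and check both in a close crop.

```bash
python3 - <<'E'
from h import *
S=np.load('scene0.npz');D=np.load('side0.npz')
a=cv2.resize(S['p'][215:310,160:300],None,fx=2.8,fy=2.8,interpolation=cv2.INTER_CUBIC)
b=cv2.resize(D['p'][205:325,360:480],None,fx=2.2,fy=2.2,interpolation=cv2.INTER_CUBIC)
c=cv2.resize(S['p'][215:310,350:490],None,fx=2.8,fy=2.8,interpolation=cv2.INTER_CUBIC)
e=cv2.resize(D['p'][115:205,310:415],None,fx=2.8,fy=2.8,interpolation=cv2.INTER_CUBIC)
W=800;im=np.zeros((540,W,3),np.uint8)
for q,(x,y) in ((a,(0,0)),(b,(400,0)),(c,(0,268)),(e,(400,268))):
    h=min(q.shape[0],540-y);w=min(q.shape[1],W-x);im[y:y+h,x:x+w]=q[:h,:w]
save('crop0',im)
for n,uv,z in (('knob bar top',(197,258),.083),('hub',(404,259),.069),('roller',(229,262),.093),('pinion',(263,272),.06)):
    print(n,onplane(S,[uv],z).round(4))
print('side knob',onplane(D,[(435,268)],.083),onplane(D,[(368,152)],.069))
E
```

```text
knob bar top [[ 0.5484 -0.2805  0.083 ]]
hub [[0.5794 0.2036 0.069 ]]
roller [[ 0.5724 -0.2025  0.093 ]]
pinion [[ 0.5834 -0.1277  0.06  ]]
side knob [[ 0.54805072 -0.27833111  0.083     ]] [[0.56722342 0.18764148 0.069     ]]
```

View pics/crop0.png

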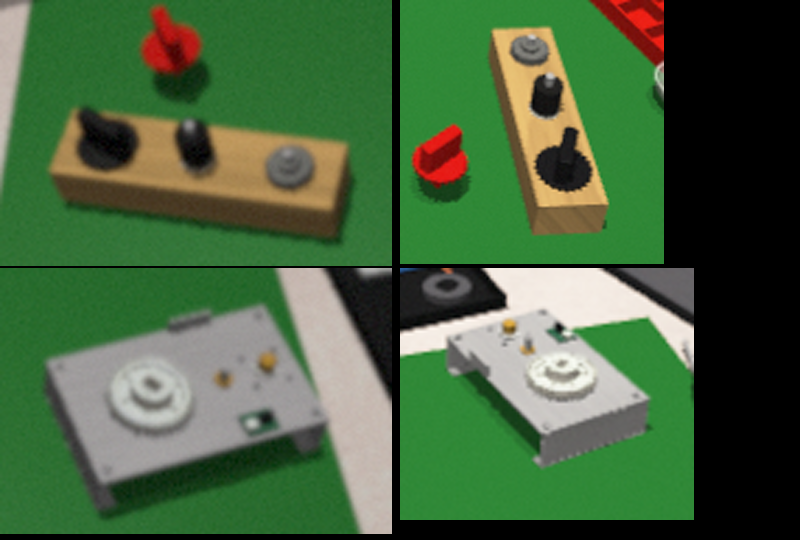

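```bash
cat >> h.py <<'E'
def plan(tgt,yaw,vmax=.045,wmax=8.0,n=None,start=None):
    s=env.read_state()
    p,R=(s['position'],Rm(s['eef_rot'])) if start is None else start
    p=np.array(p,float); tgt=np.array(tgt,float)
    T=Ro.from_euler('xyz',[np.pi,0,yaw]).as_matrix()
    rv=Ro.from_matrix(R.T@T).as_rotvec()
    if n is None: n=int(max(np.ceil(np.linalg.norm(tgt-p)/vmax),np.ceil(np.degrees(np.linalg.norm(rv))/wmax),1))
    rows=[]
    for i in range(n):
        rv=Ro.from_matrix(R.T@T).as_rotvec()
        dr=rv/(n-i); dt=R.T@((tgt-p)/(n-i))
        row=np.r_[dt/.25,dr/np.pi].round(3); rows.append(row.tolist())
        p=p+R@(row[:3]*.25); R=R@Ro.from_rotvec(row[3:]*np.pi).as_matrix()
    print(n); 
    for i in range(0,n,8): print(str(rows[i:i+8]).replace(' ',''))
    return p,R
def st():
    s=env.read_state(); print('t',round(s['t'],2),'p',s['position'].round(4),'rot',s['eef_rot'].round(4),'f',s['ft_force'].round(1),'m',s['moment'].round(2),'w',round(s['gripper_width'],4),'q',s['joint_positions'].round(2))
E
python3 - <<'E'
from h import *
S=np.load('scene0.npz')
for uv in ((75,180),(75,205),(70,262),(90,190)):
    d=S['d'][uv[1],uv[0]]; print(uv,d,atdepth(S,[uv],[d]).round(3))
plan([.55,-.28,.22],-.23)
E
```

```text
(75, 180) 1.2654673 [[ 0.283 -0.636  0.106]]
(75, 205) 1.2080303 [[ 0.373 -0.613  0.103]]
(70, 262) 1.1473664 [[ 0.519 -0.606  0.055]]
(90, 190) 1.2410802 [[ 0.323 -0.584  0.105]]
11
[[-0.036,-0.162,0.004,-0.0,0.0,-0.03],[-0.02,-0.165,0.004,-0.0,0.0,-0.03],[-0.005,-0.166,0.004,-0.0,0.0,-0.03],[0.011,-0.166,0.004,-0.0,0.0,-0.03],[0.027,-0.164,0.004,-0.0,0.0,-0.031],[0.042,-0.161,0.004,-0.0,0.0,-0.03],[0.057,-0.156,0.004,-0.0,0.0,-0.031],[0.072,-0.149,0.004,-0.0,0.0,-0.03]]
[[0.086,-0.142,0.004,-0.0,0.0,-0.031],[0.1,-0.133,0.003,-0.0,0.0,-0.03],[0.111,-0.123,0.004,-0.001,0.0,-0.031]]
```

carry_out --pt "-0.036 -0.162 0.004 0 0 -0.03" --pt "-0.02 -0.165 0.004 0 0 -0.03" --pt "-0.005 -0.166 0.004 0 0 -0.03" --pt "0.011 -0.166 0.004 0 0 -0.03" --pt "0.027 -0.164 0.004 0 0 -0.031" --pt "0.042 -0.161 0.004 0 0 -0.03" --pt "0.057 -0.156 0.004 0 0 -0.031" --pt "0.072 -0.149 0.004 0 0 -0.03"

```text
t: 0.95
position: [0.4443, -0.3348, 0.2176]
eef_rot: [-3.14, 0.006, -0.501]
ft_force: [0.5, -0.4, -0.2]
gripper_width: 0.0854
```

```bash
python3 - <<'E'
from h import *
st(); plan([.55,-.28,.22],-.23)
E
```

```text
t 0.95 p [ 0.4443 -0.3348  0.2176] rot [-3.1395  0.0063 -0.5011] f [ 0.5 -0.4 -0.2] m [-0.03 -0.07 -0.01] w 0.0854 q [-0.77  0.13  0.16  1.61  0.    1.31]
3
[[0.088,-0.132,-0.004,-0.0,0.001,-0.029],[0.1,-0.123,-0.003,-0.0,0.0,-0.029],[0.111,-0.113,-0.003,-0.001,0.001,-0.028]]
```

carry_out --pt "0.09 -0.132 -0.004 0 0.001 -0.029" --pt "0.1 -0.123 -0.003 0 0 -0.029" --pt "0.111 -0.113 -0.003 0 0 -0.028" --pt "0 0 0 0 0 0"

```text
t: 1.35
position: [0.557, -0.2726, 0.2162]
eef_rot: [-3.135, 0.006, -0.212]
ft_force: [0.8, -0.2, -0.7]
gripper_width: 0.0856
```

```bash
cat >> h.py <<'E'
def shot(n,cam='wrist'):
    c=env.get_calibration(cam); p,d=env.read_camera(cam); save(n,p); np.savez(n+'.npz',p=p,d=d,**{k:np.array(v) for k,v in c.items()})
    return c,p,d
E
python3 - <<'E'
from h import *
st(); shot('w1'); shot('side1','side')
E
```

```text
t 1.35 p [ 0.557  -0.2726  0.2162] rot [-3.1354  0.0055 -0.2116] f [ 0.8 -0.2 -0.7] m [-0.05  0.01  0.05] w 0.0856 q [-0.57  0.31  0.36  1.63  0.    1.22]
```

View pics/w1.png

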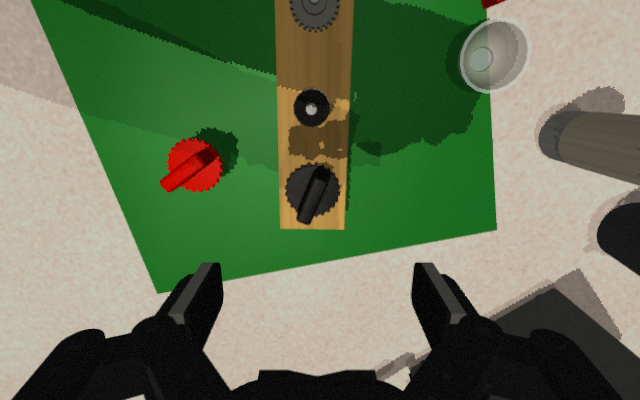

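The wrist view shows the black knob with its disc around (312,190) and the bar from about (320,170) to (307,222). The roller is at (311,108), the pinion at (315,8) and the red look-alike at (193,165). Next I segment the bar top with depth.

```bash
cat >> h.py <<'E'
def cloud(f):
    Z=np.load(f) if isinstance(f,str) else f
    v,u=np.mgrid[0:400,0:640]; uv=np.c_[u.ravel(),v.ravel()]
    P=atdepth(Z,uv,Z['d'].ravel()).reshape(400,640,3); P[Z['d']==0]=np.nan
    return Z,P
E
python3 - <<'E'
from h import *
Z,P=cloud('w1.npz')
sub=P[150:235,275:350]
z=sub[...,2]
print(np.histogram(z[~np.isnan(z)],bins=np.arange(-.01,.11,.005)))
m=(z>.078)&(z<.092)
pts=sub[m][:,:2]; 
rect=cv2.minAreaRect((pts*1000).astype(np.float32)); print('bar',len(pts),rect)
c=pts.mean(0);w,V=np.linalg.eigh(np.cov((pts-c).T)); print(c,np.degrees(np.arctan2(V[1,1],V[0,1])),np.sqrt(w*12))
# bar by brightness? disc outline (dark pixels) on plane
hsv=cv2.cvtColor(Z['p'],cv2.COLOR_RGB2HSV)
dm=((z>.044)&(z<.056)&(hsv[150:235,275:350,2]<75))
d=sub[dm][:,:2];print('disc', len(d),cv2.minEnclosingCircle((d*1000).astype(np.float32)),np.median(z[dm]), np.median(z[m]))
# roller & pinion
for r in ((slice(85,130),slice(288,335),.085,.1),(slice(0,34),slice(285,345),.05,.08)):
    q=P[r[0],r[1]];k=(q[...,2]>r[2])&(q[...,2]<r[3]);print(q[k].mean(0),k.sum())
# block long edges: wood mask
wm=(hsv[...,0]>8)&(hsv[...,0]<25)&(hsv[...,1]>80)&(P[...,2]>.038)&(P[...,2]<.052)
q=P[wm][:,:2];print(cv2.minAreaRect((q*1000).astype(np.float32)))
E
```

```text
(array([   0,  152,  924,    0,    0,    0,    0,    0,    0,    0, 1912,
       1955,  483,   36,   31,   35,   41,   62,  730,    0,    0,    0,
          0]), array([-0.01 , -0.005,  0.   ,  0.005,  0.01 ,  0.015,  0.02 ,  0.025,
        0.03 ,  0.035,  0.04 ,  0.045,  0.05 ,  0.055,  0.06 ,  0.065,
        0.07 ,  0.075,  0.08 ,  0.085,  0.09 ,  0.095,  0.1  ,  0.105]))
bar 765 ((549.0956420898438, -284.37109375), (45.61681365966797, 14.225683212280273), 55.34065246582031)
[ 0.54958047 -0.28330864] 55.52269381432853 [0.0138113  0.04513464]
disc 1405 ((549.5316772460938, -283.7646179199219), 27.28923797607422) 0.04970294629362171 0.08239722933748006
[ 0.56628979 -0.20630305  0.09241745] 116
[ 0.58367812 -0.13541553  0.0562491 ] 1156
((653.4794311523438, -244.7227020263672), (207.49420166015625, 472.56317138671875), 77.82733154296875)
```

```bash
python3 - <<'E'
from h import *
e=plan([.5493,-.2841,.13],-.604); plan([.5493,-.2841,.057],-.604,start=e,vmax=.025)
E
```

```text
3
[[-0.003,0.014,0.116,-0.0,0.001,0.041],[-0.001,0.014,0.116,-0.0,0.001,0.041],[0.001,0.014,0.115,-0.001,0.001,0.041]]
3
[[-0.0,0.0,0.097,0.0,-0.0,0.0],[-0.0,0.0,0.098,0.0,-0.0,0.0],[-0.001,0.0,0.097,0.0,-0.0,0.0]]
```

carry_out --pt "-0.003 0.014 0.116 0 0.001 0.041" --pt "-0.001 0.014 0.116 0 0.001 0.041" --pt "0.001 0.014 0.115 -0.001 0.001 0.041" --pt "0 0 0 0 0 0" --claw 0.6

```text
t: 1.85
position: [0.5457, -0.288, 0.1294]
eef_rot: [3.139, -0.004, -0.625]
ft_force: [-0.2, 0.6, -1.2]
gripper_width: 0.0515
```

```bash
python3 - <<'E'
from h import *
st(); plan([.5493,-.2841,.057],-.604,vmax=.02)
c,p,d=shot('w2')
E
```

```text
t 1.85 p [ 0.5457 -0.288   0.1294] rot [ 3.1392 -0.0035 -0.6248] f [-0.2  0.6 -1.2] m [0.   0.08 0.01] w 0.0515 q [-0.59  0.28  0.16  1.45 -0.    1.6 ]
4
[[0.0,-0.005,0.072,0.0,-0.0,-0.002],[0.001,-0.006,0.073,0.0,-0.0,-0.002],[0.0,-0.005,0.072,0.0,-0.001,-0.001],[0.001,-0.006,0.073,0.001,-0.0,-0.002]]
```

View pics/w2.png

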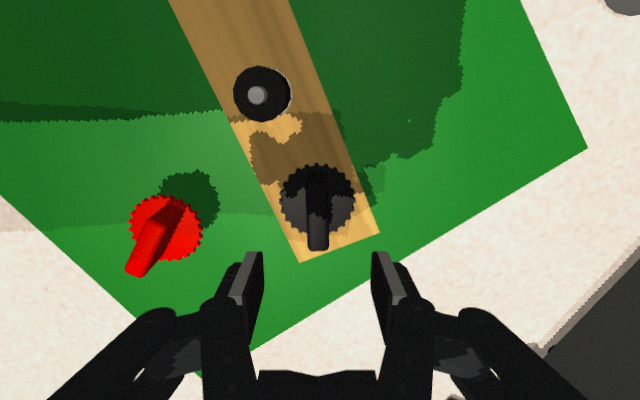

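The bar at (317,215) stands vertical and centred between the jaws, and red is well clear at (165,230). I check the position once more before going down.

```bash
python3 - <<'E'
from h import *
Z,P=cloud('w2.npz')
sub=P[155:255,275:365];z=sub[...,2]
m=(z>.079)&(z<.092)
print(cv2.minAreaRect((sub[m][:,:2]*1000).astype(np.float32)),np.median(z[m]))
plan([.5493,-.2841,.057],-.604,vmax=.02)
E
```

```text
((549.2279052734375, -284.1709289550781), (45.87443542480469, 13.974452018737793), 55.642391204833984) 0.08233285050442062
4
[[-0.001,-0.005,0.075,0.0,-0.001,-0.001],[-0.001,-0.005,0.075,0.0,-0.0,-0.002],[-0.002,-0.006,0.076,0.0,-0.001,-0.001],[-0.001,-0.005,0.075,0.001,-0.0,-0.002]]
```

carry_out --pt "-0.001 -0.005 0.075 0 0 -0.001" --pt "-0.001 -0.005 0.075 0 0 -0.002" --pt "-0.002 -0.006 0.076 0 0 -0.001" --pt "0 0 0 0 0 0"

```text
t: 2.3
position: [0.5509, -0.2908, 0.0853]
eef_rot: [3.139, -0.022, -0.604]
ft_force: [-0.3, 0.4, 0.6]
gripper_width: 0.051
```

```bash
python3 - <<'E'
from h import *
st(); plan([.5493,-.2841,.057],-.601,vmax=.02)
E
```

```text
t 2.3 p [ 0.5509 -0.2908  0.0853] rot [ 3.1391 -0.0219 -0.6044] f [-0.3  0.4  0.6] m [ 0.04  0.08 -0.02] w 0.051 q [-0.59  0.29  0.09  1.34 -0.    1.58]
2
[[-0.012,-0.009,0.056,0.0,-0.003,-0.001],[-0.011,-0.01,0.057,0.001,-0.004,-0.0]]
```

carry_out --pt "-0.012 -0.02 0.02 0 -0.005 0" --pt "0 0 0 0 0 0"

```text
t: 2.5
position: [0.5528, -0.2866, 0.0848]
eef_rot: [3.139, -0.011, -0.604]
ft_force: [0.1, 1.1, -0.5]
gripper_width: 0.0517
```

```bash
python3 - <<'E'
from h import *
st(); plan([.5493,-.2841,.057],-.601,vmax=.02)
E
```

```text
t 2.5 p [ 0.5528 -0.2866  0.0848] rot [ 3.1394 -0.0111 -0.6037] f [ 0.1  1.1 -0.5] m [ 0.02  0.05 -0.01] w 0.0517 q [-0.58  0.3   0.1   1.35 -0.    1.59]
2
[[-0.009,-0.0,0.055,0.0,-0.002,-0.0],[-0.009,-0.0,0.056,0.001,-0.002,-0.001]]
```

carry_out --pt "-0.009 0 0.04 0 -0.002 0" --pt "-0.009 0 0.04 0 -0.002 0" --pt "0 0 0.02 0 0 0"

```text
t: 2.8
position: [0.5518, -0.2859, 0.063]
eef_rot: [3.139, -0.006, -0.603]
ft_force: [0.2, 0.3, 0.3]
gripper_width: 0.0513
```

```bash
python3 - <<'E'
from h import *
st(); plan([.5493,-.2841,.057],-.601,vmax=.02)
E
```

```text
t 2.8 p [ 0.5518 -0.2859  0.063 ] rot [ 3.1393 -0.0056 -0.6027] f [0.2 0.3 0.3] m [-0.   -0.05  0.  ] w 0.0513 q [-0.58  0.32  0.07  1.32 -0.    1.59]
1
[[-0.012,-0.0,0.024,0.001,-0.002,-0.001]]
```

carry_out --pt "-0.014 0 0.02 0 -0.002 0" --pt "0 0 0.006 0 0 0"

```text
t: 3.0
position: [0.5479, -0.2832, 0.0545]
eef_rot: [3.139, 0.004, -0.603]
ft_force: [0.3, 0.4, -0.1]
gripper_width: 0.0507
```

```bash
python3 - <<'E'
from h import *
st(); plan([.5493,-.2841,.057],-.601,vmax=.02)
E
```

```text
t 3.0 p [ 0.5479 -0.2832  0.0545] rot [ 3.1392  0.0036 -0.6025] f [ 0.3  0.4 -0.1] m [ 0.05  0.01 -0.04] w 0.0507 q [-0.58  0.32  0.06  1.31 -0.    1.59]
1
[[0.007,-0.0,-0.01,0.001,0.001,-0.0]]
```

carry_out --pt "0.006 0 -0.008 0 0 0" --pt "0 0 0 0 0 0"

```text
t: 3.2
position: [0.5487, -0.2838, 0.0557]
eef_rot: [3.139, 0.005, -0.602]
ft_force: [0.5, -0.7, -0.1]
gripper_width: 0.0512
```

```bash
python3 - <<'E'
from h import *
st(); plan([.5493,-.2841,.057],-.601,vmax=.02)
E
```

```text
t 3.2 p [ 0.5487 -0.2838  0.0557] rot [ 3.1392  0.0051 -0.6024] f [ 0.5 -0.7 -0.1] m [-0.01  0.01  0.06] w 0.0512 q [-0.58  0.32  0.06  1.32 -0.    1.59]
1
[[0.003,-0.0,-0.005,0.001,0.002,-0.0]]
```

carry_out --pt "0 0 -0.002 0 0 0" --pt "0 0 0 0 0 0" --pt "0 0 0 0 0 0" --pt "0 0 0 0 0 0" --pt "0 0 0 0 0 0" --pt "0 0 0 0 0 0" --claw 0 --force 45

```text
t: 3.8
position: [0.5491, -0.2841, 0.0572]
eef_rot: [3.139, 0.004, -0.602]
ft_force: [0.7, 0.3, 0.4]
gripper_width: 0.013
```

```bash
python3 - <<'E'
from h import *
st(); s=env.read_state(); plan(s['position']+[0,0,.12],-.602,vmax=.03)
E
```

```text
t 3.8 p [ 0.5491 -0.2841  0.0572] rot [ 3.1392  0.0037 -0.6024] f [0.7 0.3 0.4] m [ 0.04  0.06 -0.  ] w 0.013 q [-0.58  0.32  0.07  1.32 -0.    1.59]
4
[[-0.0,0.0,-0.12,0.0,0.0,-0.0],[-0.001,0.0,-0.12,0.0,0.0,-0.0],[-0.0,0.001,-0.12,0.0,0.001,-0.0],[-0.0,0.0,-0.12,0.001,0.0,-0.0]]
```

carry_out --pt "0 0 -0.05 0 0 0" --pt "0 0 -0.1 0 0 0" --pt "0 0 -0.12 0 0 0" --pt "0 0 -0.12 0 0 0" --pt "0 0 -0.12 0 0 0" --pt "0 0 -0.05 0 0 0" --pt "0 0 0 0 0 0"

```text
t: 4.5
position: [0.5486, -0.2833, 0.2052]
eef_rot: [3.139, 0.006, -0.602]
ft_force: [0.6, -0.4, -0.8]
gripper_width: 0.0132
```

```bash
python3 - <<'E'
from h import *
st(); shot('side2','side'); shot('w3')
E
```

```text
t 4.5 p [ 0.5486 -0.2833  0.2052] rot [ 3.1392  0.0057 -0.6024] f [ 0.6 -0.4 -0.8] m [ 0.07 -0.04 -0.01] w 0.0132 q [-0.58  0.3   0.33  1.61 -0.    1.59]
```

View pics/side2.png

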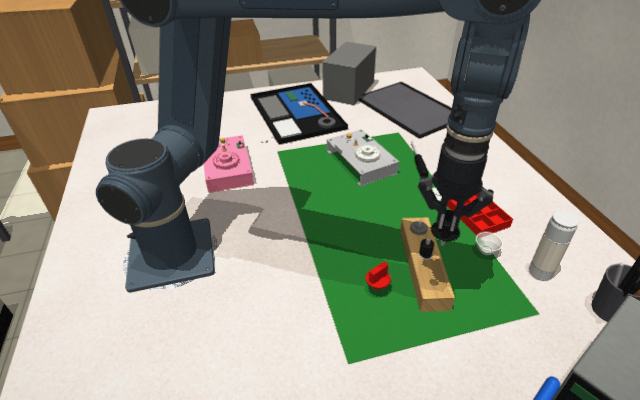

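View pics/w3.png

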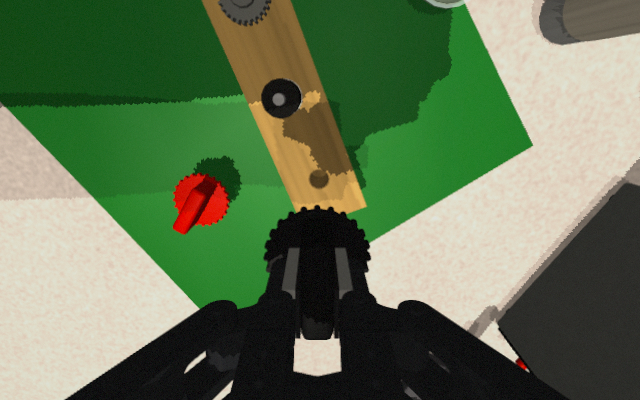

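The wrist view shows the knob in the jaws with its disc at about (317,250), the empty hole at (318,178) and the roller still standing at (281,98). Next I get the drive's rough pose from the scene view.

```bash
python3 - <<'E'
from h import *
Z,P=cloud('scene0.npz')
sub=P[215:305,350:480].reshape(-1,3); hsv=cv2.cvtColor(Z['p'],cv2.COLOR_RGB2HSV)[215:305,350:480].reshape(-1,3)
m=(sub[:,2]>.038)&(sub[:,2]<.075)&(hsv[:,1]<60)
print(cv2.minAreaRect((sub[m][:,:2]*1000).astype(np.float32)),m.sum())
h=(sub[:,2]>.063)&(sub[:,2]<.075)&(hsv[:,1]<60)&(hsv[:,2]>150);print(h.sum(),np.median(sub[h],0))
# knob in hand: disc top points in w3
Z,P=cloud('w3.npz')
z=P[...,2];s=.1928
d=P[200:300,255:380]; k=(d[...,2]>s)&(d[...,2]<.206);print(k.sum(),np.median(d[k],0))
E
```

```text
((564.5256958007812, 238.4314422607422), (133.49319458007812, 213.3634490966797), 12.536917686462402) 3879
134 [0.57310759 0.2047822  0.07043701]
3091 [ 0.5614455  -0.26961131  0.19695402]
```

```bash
python3 - <<'E'
from h import *
st(); plan([.59,.126,.165],.219)
E
```

```text
t 4.6 p [ 0.5479 -0.2828  0.2027] rot [ 3.1391  0.0089 -0.6024] f [ 0.2 -0.2 -1.2] m [ 0.01 -0.   -0.03] w 0.0133 q [-0.58  0.3   0.32  1.61 -0.    1.59]
10
[[-0.079,-0.144,0.015,-0.0,0.0,-0.026],[-0.067,-0.15,0.015,-0.0,0.0,-0.026],[-0.054,-0.155,0.016,-0.0,0.0,-0.026],[-0.041,-0.159,0.015,-0.0,0.0,-0.026],[-0.028,-0.162,0.016,-0.0,0.0,-0.026],[-0.015,-0.164,0.015,-0.0,0.001,-0.026],[-0.001,-0.164,0.016,-0.0,0.0,-0.026],[0.012,-0.164,0.015,-0.0,0.001,-0.026]]
[[0.025,-0.163,0.016,-0.0,0.0,-0.027],[0.039,-0.16,0.015,-0.001,0.001,-0.026]]
```

carry_out --pt "-0.079 -0.144 0.01 0 0 -0.026" --pt "-0.067 -0.15 0.01 0 0 -0.026" --pt "-0.054 -0.155 0.015 0 0 -0.026" --pt "-0.041 -0.159 0.015 0 0 -0.026" --pt "-0.028 -0.162 0.015 0 0 -0.026" --pt "-0.015 -0.164 0.015 0 0 -0.026" --pt "0 -0.164 0.015 0 0 -0.026"

```text
t: 5.3
position: [0.5704, 0.0079, 0.1659]
eef_rot: [-3.136, 0.026, -0.02]
ft_force: [0.3, -0.1, -1.0]
gripper_width: 0.013
```

```bash
python3 - <<'E'
from h import *
st(); plan([.59,.126,.165],.219)
E
```

```text
t 5.3 p [0.5704 0.0079 0.1659] rot [-3.1359  0.0265 -0.0202] f [ 0.3 -0.1 -1. ] m [ 0.02 -0.09  0.02] w 0.013 q [-0.11  0.19  0.13  1.53  0.    1.49]
3
[[0.023,-0.158,0.001,-0.001,0.003,-0.025],[0.035,-0.156,0.001,-0.001,0.003,-0.026],[0.048,-0.152,0.002,-0.001,0.002,-0.025]]
```

carry_out --pt "0.023 -0.15 0 -0.001 0.003 -0.025" --pt "0.035 -0.12 0 -0.001 0.003 -0.025" --pt "0.03 -0.08 0 -0.001 0.002 -0.02" --pt "0 0 0 0 0 0" --pt "0 0 0 0 0 0"

```text
t: 5.8
position: [0.5813, 0.1066, 0.1543]
eef_rot: [-3.138, 0.018, 0.219]
ft_force: [0.0, -0.5, -0.0]
gripper_width: 0.013
```

```bash
python3 - <<'E'
from h import *
st(); shot('w4');st()
E
```

```text
t 5.8 p [0.5813 0.1066 0.1543] rot [-3.1376  0.0184  0.2187] f [ 0.  -0.5 -0. ] m [-0.04  0.01 -0.02] w 0.013 q [0.07 0.24 0.16 1.51 0.   1.42]
t 5.85 p [0.5812 0.1065 0.1542] rot [-3.1369  0.0188  0.2181] f [-0.1  0.2 -1. ] m [ 0.05 -0.05 -0.07] w 0.0134 q [0.07 0.24 0.16 1.51 0.   1.42]
```

View pics/w4.png

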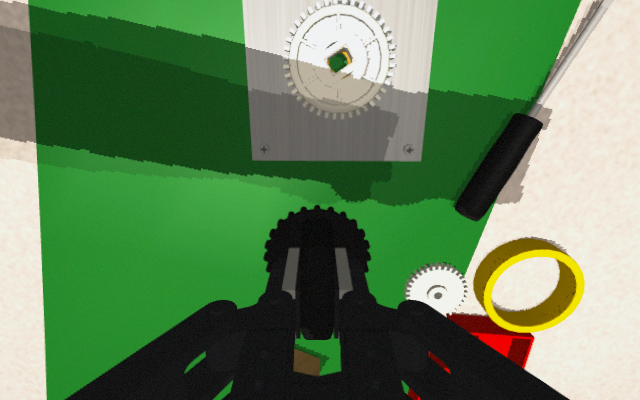

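The bore is visible at (341,60) and the gear is centred near (339,60). The plate's long edges run nearly vertical at columns 245 and 425. Zooming in.

```bash
python3 - <<'E'
from h import *
Z,P=cloud('w4.npz')
x0,y0,x1,y1=300,20,380,100
# rectify hub top onto plane z=.069: grid 0.1 mm around guess
c=onplane(Z,[(341,60)],.069)[0]; print(c)
g=np.arange(-20,20,.1)/1000
X,Y=np.meshgrid(c[0]+g,c[1]+g); G=np.c_[X.ravel(),Y.ravel(),np.full(X.size,.069)]
uv=project(Z,G).astype(np.float32).reshape(400,400,2)
im=cv2.remap(Z['p'],uv[...,0].copy(),uv[...,1].copy(),cv2.INTER_LINEAR)
im=np.rot90(im).copy() # so up=+x? 
np.save('rect4.npy',im); np.save('rect4c.npy',c)
a=cv2.resize(Z['p'][y0:y1,x0:x1],(400,400),interpolation=cv2.INTER_NEAREST)
save('w4z',np.hstack([a,im]))
print(np.nanmedian(P[50:55,320:326,2]))
E
```

```text
[0.57402477 0.20565078 0.069     ]
0.06876123205132516
```

View pics/w4z.png

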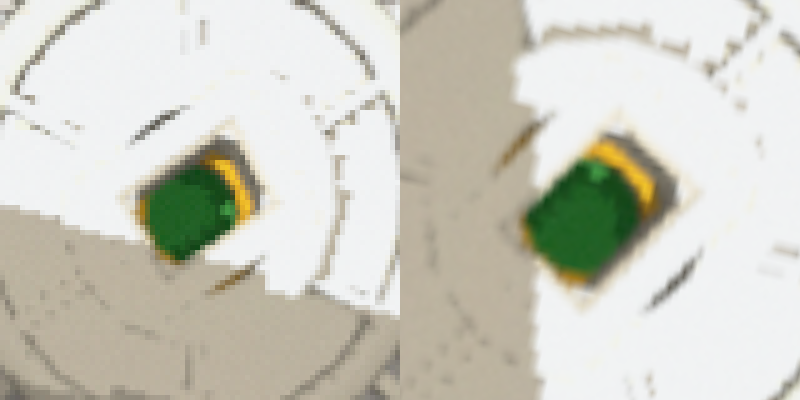

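```bash
python3 - <<'E'
from h import *
Z=np.load('w4.npz'); c=np.load('rect4c.npy')
g=np.arange(-20,20,.1)/1000
X,Y=np.meshgrid(c[0]+g,c[1]+g)
uv=project(Z,np.c_[X.ravel(),Y.ravel(),np.full(X.size,.069)]).astype(np.float32).reshape(400,400,2)
im=cv2.remap(Z['p'],uv[...,0].copy(),uv[...,1].copy(),cv2.INTER_LINEAR)
hsv=cv2.cvtColor(im,cv2.COLOR_RGB2HSV)
for thr in (120,140,150):
    m=((hsv[...,1]>110)|(hsv[...,2]<thr)).astype(np.uint8)
    m=cv2.morphologyEx(m,cv2.MORPH_CLOSE,np.ones((5,5)))
    n,l,s,cc=cv2.connectedComponentsWithStats(m)
    for i in range(1,n):
        if s[i,4]<150: continue
        pts=np.argwhere(l==i)[:,::-1].astype(np.float32)
        (cx,cy),(w,h),a=cv2.minAreaRect(pts)
        if np.hypot(cx-200,cy-200)>110: continue
        if w<h: a+=90;w,h=h,w
        print(thr,'area',s[i,4],'cen',(c[:2]+(np.array([cx,cy])-200)*1e-4).round(4),'size mm',round(w/10,1),round(h/10,1),'long ang',round(a,1))
E
```

```text
120 area 13152 cen [0.5729 0.2054] size mm 14.9 10.0 long ang 45.0
140 area 159 cen [0.5801 0.1979] size mm 3.3 0.7 long ang 38.7
140 area 14093 cen [0.5729 0.2054] size mm 15.1 10.4 long ang 46.4
150 area 351 cen [0.5797 0.1977] size mm 5.2 1.0 long ang 36.3
150 area 14450 cen [0.5728 0.2053] size mm 15.4 10.6 long ang 46.3
```

```bash
python3 - <<'E'
from h import *
from scipy.optimize import least_squares
Z,P=cloud('w4.npz'); p=np.array([0.5813,0.1066,0.1543]); R=Rm([-3.1376,0.0184,0.2187])
hsv=cv2.cvtColor(Z['p'],cv2.COLOR_RGB2HSV)
# disc arc: first dark pixel from the top in each column
dark=(hsv[...,2]<60)&(hsv[...,1]<120)
T=(P-p)@R   # tool frame
zz=T[215:250,275:360,2]; print('tool z of disc pts', np.nanmedian(zz[dark[215:250,275:360]&(np.abs(zz-.007)<.008)]))
m=dark&(np.abs(T[...,2]-.007)<.006); m[:200]=0;m[300:]=0;m[:,:255]=0;m[:,380:]=0
cs,_=cv2.findContours(m.astype(np.uint8),cv2.RETR_EXTERNAL,cv2.CHAIN_APPROX_NONE)
c=max(cs,key=cv2.contourArea)[:,0,:]
r,o=rays(Z,c); r=r@R; o=R.T@(o-p); zt=.0072
q=(o+r*((zt-o[2])/r[:,2])[:,None])[:,:2]
ang=np.arctan2(q[:,1],q[:,0]); k=(q[:,1]<0)&(np.hypot(*q.T)>.02)
f=lambda v:np.hypot(q[k,0]-v[0],q[k,1]-v[1])-v[2]
s=least_squares(f,[0,0,.026],loss='soft_l1',f_scale=.001);print(s.x.round(4),k.sum())
# bar top
b=(T[...,2]<-.022)&(T[...,2]>-.031); b[:200]=0;b[345:]=0;b[:,:297]=0;b[:,345:]=0
print(cv2.minAreaRect((T[b][:,:2]*1000).astype(np.float32)),np.median(T[b][:,2]),b.sum())
# plate edges
pl=(np.abs(P[...,2]-.045)<.003)&(hsv[...,1]<70)
pl=cv2.morphologyEx(pl.astype(np.uint8),cv2.MORPH_OPEN,np.ones((3,3)))
L=[];Rr=[]
for v in range(20,150):
    u=np.nonzero(pl[v,230:440])[0]+230
    if len(u)>50: L.append((u[0],v));Rr.append((u[-1],v))
for e in (L,Rr):
    e=onplane(Z,e,.045)[:,:2]; l=cv2.fitLine((e*1000).astype(np.float32),cv2.DIST_HUBER,0,.01,.01).ravel(); print('edge ang',np.degrees(np.arctan2(l[1],l[0])),l[2:])
E
```

```text
tool z of disc pts 0.007279963661908343
[0.0006 0.0002 0.0261] 220
((2.5000438690185547, -0.12399864196777344), (46.06633377075195, 19.29532241821289), 87.7485122680664) -0.025422685299327362 3308
edge ang -77.615486 [513.3428 176.3708]
edge ang -77.397446 [639.43866 204.36845]
```

```bash
python3 - <<'E'
from h import *
st(); plan([.5727,.2057,.150],-.785,n=8)
E
```

```text
t 5.85 p [0.5812 0.1065 0.1542] rot [-3.1369  0.0188  0.2181] f [-0.1  0.2 -1. ] m [ 0.05 -0.05 -0.07] w 0.0134 q [0.07 0.24 0.16 1.51 0.   1.42]
8
[[0.007,-0.049,0.002,0.0,0.001,0.04],[0.0,-0.05,0.002,0.0,0.001,0.04],[-0.006,-0.049,0.002,0.0,0.001,0.04],[-0.012,-0.048,0.002,0.0,0.001,0.04],[-0.018,-0.047,0.002,0.0,0.0,0.04],[-0.024,-0.044,0.002,0.0,0.001,0.04],[-0.029,-0.041,0.003,0.001,0.0,0.04],[-0.033,-0.036,0.002,0.0,0.001,0.039]]
```

carry_out --pt "0.007 -0.049 0.002 0 0.001 0.04" --pt "0 -0.05 0.002 0 0.001 0.04" --pt "-0.006 -0.049 0.002 0 0.001 0.04" --pt "-0.012 -0.048 0.002 0 0.001 0.04" --pt "-0.018 -0.047 0.002 0 0 0.04" --pt "-0.024 -0.044 0.002 0 0.001 0.04" --pt "-0.029 -0.041 0.003 0 0 0.04" --pt "-0.033 -0.036 0.002 0 0.001 0.039"

```text
t: 6.65
position: [0.574, 0.1947, 0.145]
eef_rot: [3.128, -0.0, -0.849]
ft_force: [0.0, -0.0, -1.1]
gripper_width: 0.013
```

```bash
python3 - <<'E'
from h import *
st(); plan([.5727,.2057,.145],-.785,n=3)
E
```

```text
t 6.65 p [0.574  0.1947 0.145 ] rot [ 3.1278e+00 -3.0000e-04 -8.4900e-01] f [ 0.  -0.  -1.1] m [-0.   -0.02 -0.01] w 0.013 q [ 0.22  0.27  0.18  1.49 -0.01  2.64]
3
[[-0.012,-0.008,-0.0,0.001,0.0,-0.007],[-0.012,-0.009,-0.0,0.002,0.0,-0.007],[-0.012,-0.009,-0.0,0.001,0.0,-0.006]]
```

carry_out --pt "-0.02 -0.014 0 0.002 0 -0.012" --pt "-0.012 -0.009 0 0.002 0 -0.008" --pt "0 0 0 0 0 0" --pt "0 0 0 0 0 0"

```text
t: 7.05
position: [0.5726, 0.2016, 0.1437]
eef_rot: [3.138, 0.001, -0.779]
ft_force: [-0.1, -0.2, -1.3]
gripper_width: 0.0133
```

```bash
python3 - <<'E'
from h import *
st(); plan([.5727,.2057,.145],-.785,n=1)
E
```

```text
t 7.05 p [0.5726 0.2016 0.1437] rot [ 3.1384e+00  8.0000e-04 -7.7940e-01] f [-0.1 -0.2 -1.3] m [-0.02 -0.   -0.  ] w 0.0133 q [ 0.23  0.26  0.17  1.48 -0.    2.58]
1
[[-0.011,-0.012,-0.005,0.001,0.0,0.002]]
```

carry_out --pt "-0.012 -0.013 0 0.001 0 0.002" --pt "-0.003 -0.003 0 0 0 0" --pt "0 0 0 0 0 0"

```text
t: 7.35
position: [0.573, 0.2062, 0.1439]
eef_rot: [-3.141, 0.0, -0.787]
ft_force: [-0.3, 0.7, -1.3]
gripper_width: 0.0128
```

```bash
python3 - <<'E'
from h import *
st(); plan([.5727,.2057,.145],-.785,n=1)
shot('w5'); shot('sc5','scene'); st()
E
```

```text
t 7.35 p [0.573  0.2062 0.1439] rot [-3.1414e+00  5.0000e-04 -7.8660e-01] f [-0.3  0.7 -1.3] m [ 0.04  0.03 -0.04] w 0.0128 q [0.24 0.26 0.17 1.47 0.   2.59]
1
[[0.001,0.002,-0.004,-0.0,0.0,-0.001]]
t 7.45 p [0.573  0.2062 0.144 ] rot [-3.1413e+00  4.0000e-04 -7.8660e-01] f [-0.6  0.4 -1. ] m [ 0.04 -0.02  0.04] w 0.013 q [0.24 0.26 0.17 1.47 0.   2.59]
```

View pics/w5.png

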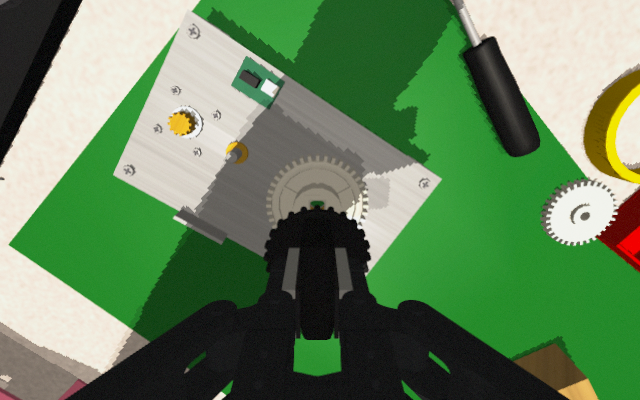

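View pics/sc5.png

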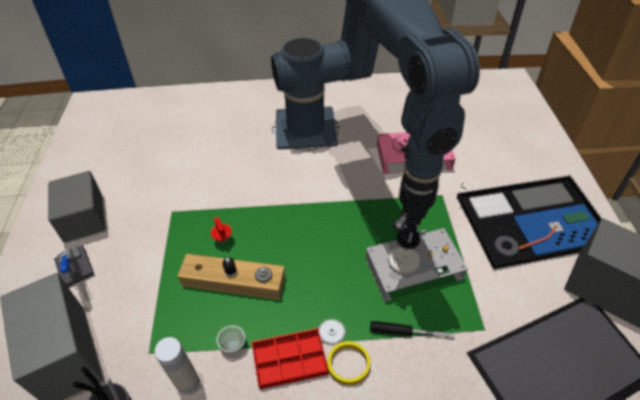

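carry_out --pt "-0.001 -0.002 0.03 0 0 0" --pt "-0.001 -0.001 0.03 0 0 0" --pt "0 0 0.02 0 0 0" --pt "0 0 0 0 0 0"

```text
t: 7.85
position: [0.573, 0.2071, 0.1216]
eef_rot: [3.141, 0.001, -0.786]
ft_force: [0.6, 0.0, -0.5]
gripper_width: 0.0133
```

```bash
python3 - <<'E'
from h import *
st(); plan([.5727,.2057,.118],-.785,n=1)
E
```

```text
t 7.85 p [0.573  0.2071 0.1216] rot [ 3.141e+00  8.000e-04 -7.863e-01] f [ 0.6  0.  -0.5] m [-0.03  0.08  0.  ] w 0.0133 q [0.24 0.27 0.13 1.43 0.   2.59]
1
[[0.003,0.005,0.014,0.0,0.0,-0.0]]
```

carry_out --pt "0.003 0.005 0.01 0 0 0" --pt "0.001 0.001 0.012 0 0 0" --pt "0 0 0 0 0 0"

```text
t: 8.15
position: [0.5722, 0.2051, 0.115]
eef_rot: [3.14, 0.001, -0.786]
ft_force: [-0.1, -0.3, -1.8]
gripper_width: 0.0133
```

```bash
python3 - <<'E'
from h import *
st(); plan([.5727,.2057,.108],-.785,n=1)
E
```

```text
t 8.15 p [0.5722 0.2051 0.115 ] rot [ 3.1401e+00  1.3000e-03 -7.8630e-01] f [-0.1 -0.3 -1.8] m [ 0.03 -0.01 -0.  ] w 0.0133 q [0.23 0.27 0.12 1.42 0.   2.59]
1
[[-0.0,-0.003,0.028,0.0,0.0,-0.0]]
```

carry_out --pt "0 -0.003 0.012 0 0 0" --pt "0 0 0.012 0 0 0" --pt "0 0 0 0 0 0"

```text
t: 8.45
position: [0.5731, 0.2057, 0.109]
eef_rot: [3.141, 0.001, -0.786]
ft_force: [0.2, 0.1, -1.2]
gripper_width: 0.0131
```

```bash
python3 - <<'E'
from h import *
st(); plan([.5727,.2057,.100],-.785,n=1)
E
```

```text
t 8.45 p [0.5731 0.2057 0.109 ] rot [ 3.1408e+00  9.0000e-04 -7.8650e-01] f [ 0.2  0.1 -1.2] m [ 0.    0.02 -0.03] w 0.0131 q [0.23 0.27 0.11 1.41 0.   2.59]
1
[[-0.001,0.001,0.036,0.0,0.0,-0.0]]
```

carry_out --pt "0 0 0.01 0 0 0" --pt "0 0 0.01 0 0 0" --pt "0 0 0.008 0 0 0" --pt "0 0 0 0 0 0"

```text
t: 8.85
position: [0.5732, 0.2058, 0.1015]
eef_rot: [3.141, 0.001, -0.786]
ft_force: [0.7, 0.9, -0.8]
gripper_width: 0.0133
```

```bash
python3 - <<'E'
from h import *
st(); plan([.5727,.2057,.100],-.785,n=1)
E
```

```text
t 8.85 p [0.5732 0.2058 0.1015] rot [ 3.1412e+00  7.0000e-04 -7.8640e-01] f [ 0.7  0.9 -0.8] m [-0.03  0.07  0.04] w 0.0133 q [0.23 0.28 0.1  1.39 0.   2.59]
1
[[-0.001,0.002,0.006,0.0,0.0,-0.0]]
```

carry_out --pt "-0.001 0.001 0.008 0 0 0" --pt "0 0 0.006 0 0 0"

```text
t: 9.05
position: [0.5729, 0.2059, 0.098]
eef_rot: [3.142, 0.0, -0.786]
ft_force: [-0.1, 0.1, -1.0]
gripper_width: 0.0131
```

carry_out --pt "0 0 0.006 0 0 0" --pt "0 0 0 0 0 0"

```text
t: 9.25
position: [0.5728, 0.2058, 0.0961]
eef_rot: [3.141, 0.001, -0.786]
ft_force: [-0.3, -0.8, -1.3]
gripper_width: 0.0132
```

The flats have entered about 7 mm with no force. I continue down.

carry_out --pt "0 0 0.01 0 0 0" --pt "0 0 0.01 0 0 0" --pt "0 0 0.006 0 0 0" --pt "0 0 0 0 0 0"

```text
t: 9.65
position: [0.5728, 0.2058, 0.089]
eef_rot: [3.141, 0.001, -0.786]
ft_force: [-0.7, -0.5, -0.0]
gripper_width: 0.0131
```

```bash
python3 - <<'E'
from h import *
st(); plan([.5728,.2057,.081],-.785,n=1)
E
```

```text
t 9.65 p [0.5728 0.2058 0.089 ] rot [ 3.1413e+00  6.0000e-04 -7.8630e-01] f [-0.7 -0.5 -0. ] m [ 0.07  0.02 -0.07] w 0.0131 q [0.23 0.28 0.08 1.37 0.   2.59]
1
[[0.0,0.0,0.032,0.0,0.0,-0.0]]
```

carry_out --pt "0 0 0.01 0 0 0" --pt "0 0 0.01 0 0 0" --pt "0 0 0.004 0 0 0" --pt "0 0 0 0 0 0"

```text
t: 10.05
position: [0.5728, 0.2058, 0.0825]
eef_rot: [3.141, 0.001, -0.786]
ft_force: [-0.1, 0.5, -0.3]
gripper_width: 0.0131
```

carry_out --pt "0 0 0.004 0 0 0" --pt "0 0 0.003 0 0 0"

```text
t: 10.25
position: [0.5729, 0.2058, 0.081]
eef_rot: [3.142, 0.0, -0.786]
ft_force: [-2.1, -1.1, 1.9]
gripper_width: 0.0132
```

carry_out --pt "0 0 0.003 0 0 0" --pt "0 0 0.002 0 0 0"

```text
t: 10.45
position: [0.573, 0.2059, 0.0811]
eef_rot: [-3.141, -0.0, -0.786]
ft_force: [-1.0, -0.1, 1.0]
gripper_width: 0.0132
```

```bash
python3 - <<'E'
from h import *
st(); plan([.5729,.2058,.0808],.2182)
E
```

```text
t 10.45 p [0.573  0.2059 0.0811] rot [-3.141e+00 -1.000e-04 -7.863e-01] f [-1.  -0.1  1. ] m [-0.03  0.32  0.  ] w 0.0132 q [0.23 0.28 0.06 1.35 0.   2.59]
8
[[-0.0,0.0,0.0,-0.0,-0.0,-0.04],[-0.0,0.0,0.0,-0.0,-0.0,-0.04],[-0.0,0.0,0.0,-0.0,-0.0,-0.04],[-0.0,0.0,0.0,-0.0,-0.0,-0.04],[-0.0,0.0,0.0,-0.0,-0.0,-0.04],[-0.0,0.0,0.0,-0.0,-0.0,-0.04],[-0.0,0.0,0.001,-0.0,-0.0,-0.04],[-0.001,0.0,0.0,-0.0,-0.0,-0.04]]
```

The knob is seated: z has stopped at 0.081, as expected. Next I turn it gently towards yaw 0.218.

carry_out --pt "0 0 0 0 0 -0.01" --pt "0 0 0 0 0 -0.02" --pt "0 0 0 0 0 -0.02" --pt "0 0 0 0 0 -0.02"

```text
t: 10.85
position: [0.5732, 0.2065, 0.0811]
eef_rot: [-3.14, 0.0, -0.558]
ft_force: [-0.8, -0.5, 0.5]
gripper_width: 0.0132
```

```bash
python3 - <<'E'
from h import *
st(); plan([.5729,.2058,.0812],.2182,wmax=3.6)
E
```

```text
t 10.85 p [0.5732 0.2065 0.0811] rot [-3.1396e+00  1.0000e-04 -5.5810e-01] f [-0.8 -0.5  0.5] m [-0.13  0.17 -0.08] w 0.0132 q [0.23 0.28 0.06 1.35 0.   2.36]
13
[[0.0,0.0,-0.0,-0.0,-0.0,-0.019],[0.0,0.0,-0.0,-0.0,-0.0,-0.019],[0.0,0.0,-0.0,-0.0,-0.0,-0.019],[0.0,0.0,-0.0,-0.0,-0.0,-0.019],[-0.0,0.0,-0.0,-0.0,-0.0,-0.019],[-0.0,0.0,-0.0,-0.0,-0.0,-0.019],[-0.0,0.0,-0.0,-0.0,-0.0,-0.019],[-0.0,0.0,-0.0,-0.0,-0.0,-0.019]]
[[-0.0,0.001,-0.0,-0.0,-0.0,-0.019],[-0.0,0.0,-0.0,-0.0,-0.0,-0.019],[-0.0,0.001,-0.0,-0.0,-0.0,-0.019],[-0.001,0.0,-0.0,-0.0,-0.0,-0.019],[-0.0,0.001,-0.001,-0.0,-0.0,-0.019]]
```

carry_out --pt "0.001 0.001 0 0 0 -0.019" --pt "0.001 0.001 0 0 0 -0.019" --pt "0 0 0 0 0 -0.019" --pt "0 0 0 0 0 -0.019" --pt "0 0 0 0 0 -0.019" --pt "0 0 0 0 0 -0.019"

```text
t: 11.45
position: [0.5728, 0.2067, 0.0811]
eef_rot: [-3.138, 0.0, -0.185]
ft_force: [-1.2, 0.2, -0.0]
gripper_width: 0.0134
```

```bash
python3 - <<'E'
from h import *
st(); plan([.5729,.2058,.0811],.2182,wmax=3.6)
E
```

```text
t 11.45 p [0.5728 0.2067 0.0811] rot [-3.138e+00  5.000e-04 -1.850e-01] f [-1.2  0.2 -0. ] m [-0.08  0.2  -0.1 ] w 0.0134 q [0.23 0.28 0.06 1.35 0.   1.99]
7
[[0.0,0.0,0.0,-0.0,-0.0,-0.018],[0.0,0.001,0.0,-0.0,-0.0,-0.018],[0.0,0.0,0.0,-0.0,-0.0,-0.018],[0.0,0.001,0.0,-0.0,-0.0,-0.019],[0.0,0.0,0.0,-0.0,-0.0,-0.018],[0.0,0.001,0.0,-0.001,-0.0,-0.019],[0.0,0.001,0.0,-0.0,-0.0,-0.018]]
```

carry_out --pt "0 0.002 0 -0.001 0 -0.018" --pt "0 0.001 0 0 0 -0.018" --pt "0 0 0 0 0 -0.018" --pt "0 0 0 0 0 -0.018" --pt "0 0 0 0 0 -0.018" --pt "0 0 0 0 0 -0.012" --pt "0 0 0 0 0 0"

```text
t: 12.15
position: [0.5724, 0.2067, 0.0811]
eef_rot: [-3.139, 0.0, 0.149]
ft_force: [-1.1, -0.0, 0.5]
gripper_width: 0.013
```

```bash
python3 - <<'E'
from h import *
st(); plan([.5729,.2058,.0811],.2182,wmax=3.6)
E
```

```text
t 12.15 p [0.5724 0.2067 0.0811] rot [-3.1394e+00  2.0000e-04  1.4900e-01] f [-1.1 -0.   0.5] m [-0.07  0.17 -0.04] w 0.013 q [0.24 0.28 0.06 1.35 0.   1.66]
2
[[0.001,0.002,0.0,-0.0,0.0,-0.011],[0.0,0.002,0.0,-0.001,0.0,-0.011]]
```

carry_out --pt "0.001 0.001 0 0 0 -0.015" --pt "0 0 0 0 0 -0.008" --pt "0 0 0 0 0 0"

```text
t: 12.45
position: [0.5724, 0.2067, 0.0811]
eef_rot: [-3.139, 0.001, 0.222]
ft_force: [-0.5, 1.0, 0.2]
gripper_width: 0.0133
```

```bash
python3 - <<'E'
from h import *
st(); shot('w6'); shot('side6','side')
E
```

```text
t 12.45 p [0.5724 0.2067 0.0811] rot [-3.1388e+00  6.0000e-04  2.2150e-01] f [-0.5  1.   0.2] m [-0.06  0.17 -0.02] w 0.0133 q [0.23 0.28 0.06 1.35 0.   1.58]
```

View pics/w6.png

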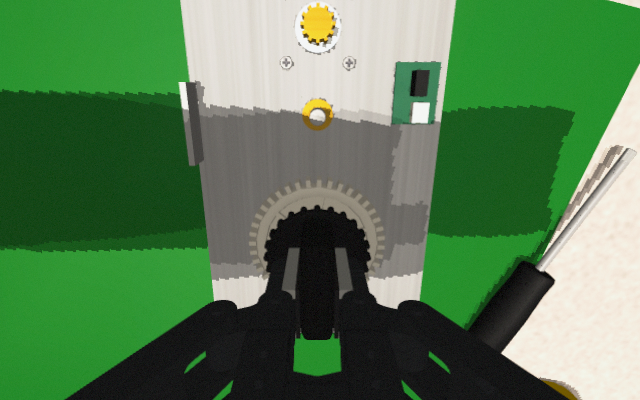

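The wrist view shows the bar vertical at column 317, parallel to the plate edges, with the disc centred on the gear. I release it.

carry_out --pt "0 0 0 0 0 0" --pt "0 0 0 0 0 0" --pt "0 0 0 0 0 0" --pt "0 0 0 0 0 0" --pt "0 0 0 0 0 0" --claw 0.6

```text
t: 13.05
position: [0.5734, 0.2068, 0.0811]
eef_rot: [-3.139, -0.002, 0.22]
ft_force: [0.8, -0.1, 0.6]
gripper_width: 0.051
```

carry_out --pt "0 0 -0.03 0 0 0" --pt "0 0 -0.08 0 0 0" --pt "0 0 -0.12 0 0 0" --pt "0 0 -0.12 0 0 0" --pt "0 0 -0.08 0 0 0" --pt "0 0.15 -0.02 0 0 0" --pt "0 0.1 0 0 0 0" --pt "0 0 0 0 0 0"

```text
t: 13.85
position: [0.5876, 0.1448, 0.2021]
eef_rot: [-3.14, -0.005, 0.223]
ft_force: [-0.4, -0.5, 0.0]
gripper_width: 0.0515
```

```bash
python3 - <<'E'
from h import *
st(); shot('w7'); shot('side7','side'); shot('sc7','scene')
E
```

```text
t 13.85 p [0.5876 0.1448 0.2021] rot [-3.1399 -0.0052  0.2228] f [-0.4 -0.5  0. ] m [-0.02  0.01 -0.02] w 0.0515 q [0.13 0.25 0.27 1.58 0.   1.48]
```

View pics/w7.png

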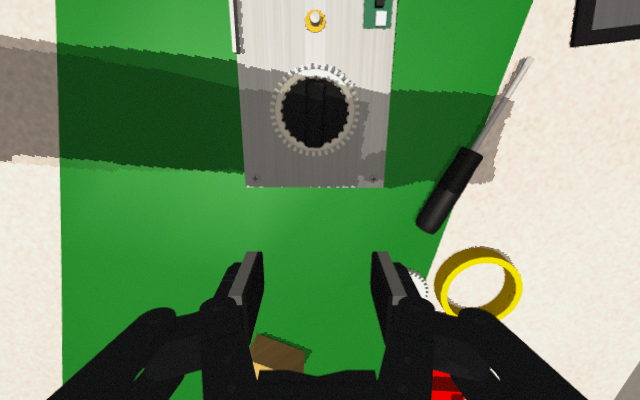

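View pics/sc7.png

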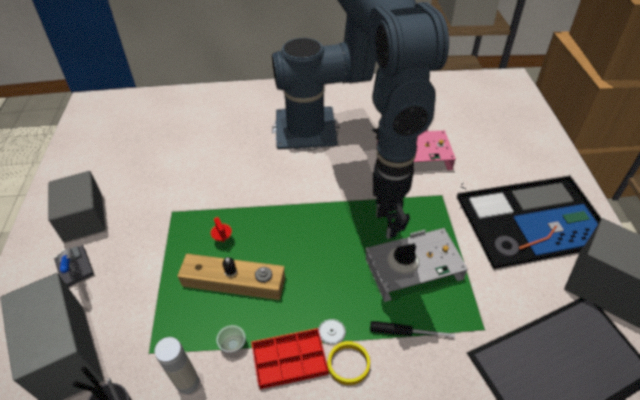

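The knob stands on the gear (wrist 316,112) with its bar parallel to the plate edges, and the gripper is clear. Roller and pinion stand in the block (scene 229,267 and 264,273). Now the numeric check.

```bash
python3 - <<'E'
from h import *
Z,P=cloud('w7.npz')
hsv=cv2.cvtColor(Z['p'],cv2.COLOR_RGB2HSV); sub=P[65:160,265:370]; z=sub[...,2]; h=hsv[65:160,265:370]
b=(z>.1)&(z<.115); print('bar',cv2.minAreaRect((sub[b][:,:2]*1000).astype(np.float32)),np.median(z[b]))
d=(h[...,2]<70)&(z>.066)&(z<.082); print('disc',cv2.minEnclosingCircle((sub[d][:,:2]*1000).astype(np.float32)),np.median(z[d]))
pl=(np.abs(P[...,2]-.045)<.003)&(hsv[...,1]<70)
pl=cv2.morphologyEx(pl.astype(np.uint8),cv2.MORPH_OPEN,np.ones((3,3)))
L=[];Rr=[]
for v in range(60,180):
    u=np.nonzero(pl[v,225:410])[0]+225
    if len(u)>50: L.append((u[0],v));Rr.append((u[-1],v))
for e in (L,Rr):
    e=onplane(Z,e,.045)[:,:2]; l=cv2.fitLine((e*1000).astype(np.float32),cv2.DIST_HUBER,0,.01,.01).ravel(); print('edge',np.degrees(np.arctan2(l[1],l[0])))
# block parts before/after, scene camera
A,PA=cloud('scene0.npz');B,PB=cloud('sc7.npz')
for n,(u0,u1,v0,v1,lo,hi) in {'roller':(218,242,252,280,.085,.1),'pinion':(250,278,260,285,.055,.075)}.items():
    for Q in (PA,PB):
        q=Q[v0:v1,u0:u1]; k=(q[...,2]>lo)&(q[...,2]<hi); print(n,k.sum(),q[k].mean(0).round(4))
E
```

```text
bar ((572.7876586914062, 206.2324981689453), (14.030284881591797, 46.47386169433594), 10.526932716369629) 0.10627962405582275
disc ((573.0032958984375, 206.46678161621094), 27.016769409179688) 0.07357577890823824
edge -77.622696
edge -77.79582
roller 39 [ 0.5664 -0.2055  0.0895]
roller 32 [ 0.5689 -0.2074  0.0895]
pinion 164 [ 0.5876 -0.1279  0.0595]
pinion 163 [ 0.5875 -0.1281  0.0596]
```

```bash
python3 -c "
from h import *
print(env.job_done()); st()"
```

```text
the job is handed in; nothing more can be done
None
the job is handed in; nothing more can be done
```

The knob is in the gear's bore, seated on the hub, turned in line with the frame and let go. I handed the job in just after 14.0 s of the allowed 67 s; no verdict is reported.

I gripped the knob by its bar, lifted it out of the block and read the bore's angle (about 45°) with the wrist camera. I set the bar to that angle before lowering, so the flats went straight in and no search turn was needed. On the way down the wrist force readings stayed around 2 N. I then turned gear and knob together by about 58°, released and backed away.

Last checks:
- **Position:** the knob's axis is about 1 mm from the bore centre I measured earlier (limit 3 mm).
- **Seating:** the bar top reads 106.3 mm against 107 mm expected. The camera read about the same amount low at the start, so this fits a fully seated disc.
- **Bar angle:** the bar is at about 100.5° and the frame's long edges at about 102.3°, so it is about 2° off (limit 8°).
- **Other parts:** the roller and the small gear still stand in the block. The small gear had not moved. The scene camera put the roller about 3 mm from before, from only a few dozen pixels, and the gripper never touched it.
- **Gripper:** it is open and clear of everything.

No check failed.

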